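Open the bar cupboard past its hidden safety catch

ROBOT

A 6-joint arm with a two-finger parallel gripper is mounted at the origin on a cart in front of the work surface, level with it; the furniture and walls round the work are solid. World frame = base frame: x ahead of the robot, y to its left, z up, the work surface at z = 0. Lengths are in mm, angles in degrees, forces in N, time in s.
With the tool pointing down it reaches from about 300 to 850 mm from the base axis. Payload 4.2 kg.
Tool frame: the origin (TCP) lies midway between the tips of the shut fingers; the grasp point (between the pads) lies 19 mm behind it (env.grip_point_offset is the distance from the TCP to the grasp point, in mm); z points along the fingers, x is the direction in which the jaws open and shut, and the axes are right-handed (so a half turn about z gives the same grasp; the last joint's range is limited). The gripper opens to 91 mm and grips with 3 to 60 N. Pads are 32 mm wide; open, the fingers measure 118 mm over their backs; the gripper's body (76 mm by 178 mm) begins 60 mm behind the grasp point.
Start: joints at [-72.25, 18.312, 89.639, -0, 72.044, -1.146], TCP at [186.219, -544.027, 213.976] pointing down, gripper open.
Joint ranges: [-177.97, 177.97], [-48.28, 115.42], [12.27, 149.76], [-77.06, 257.06], [2.81, 150.46], [-146.56, 146.56]. Speed limits (degrees/s): [147.25, 147.25, 180, 180, 180, 180].

INTERFACE

Orientations are given as [roll, pitch, yaw] about the fixed x, y, z axes, in that order (R = Rz(yaw) Ry(pitch) Rx(roll)).
In Python, from workcell import env gives the robot as it stands.
- The arm moves only by the shell command python3 -m pendant 'ROWS' [FORCE]. ROWS is JSON, a list of rows, each an object with "xyz": the shift along the tool's x, y, z in m, a list of three; "roll": the turn about the tool's z in degrees; "jaw": the closure, from 0 (fully open) to 1 (shut). A call has exactly 8 rows; each row is the pose to reach, as a shift and turn from the pose commanded when the call began, along the tool's axes at that moment; what a row does not reach only later rows make up. A row lasts 1/8 s, in which the tool goes at most 62.5 mm and 10.7 degrees, less where a joint would pass 70% of its speed; a pose out of reach is approached as far as the arm can. A call with a gripper value outside its range is refused whole. The fingers move at their own pace and stop on an object; FORCE is the grip in N (left out, the last holds). Time passes only in rows, so rows that repeat a pose let the fingers close, or fill a call up. It gives the time, the measured TCP pose, the force and the opening at its end, in the units of the state.
- env.state(): the state, without advancing time (a new reading comes with each control period).
- env.grab_frame(name): name is "side" or "top" or "wrist"; returns (picture, depth): 400x640x3 uint8, blue, green, red; 400x640 float32, mm along the optical axis (not along the pixel's ray), 0 where there is no reading.
- env.camera_params(name): a dict with "camera_matrix" (3x3 intrinsics, pixels), "cam_to_world" (4x4, takes a point from camera to world coordinates); the wrist camera has in their place "hand_eye" (4x4, takes a point from camera to tool coordinates, whose origin is the TCP and whose axes are the tool frame's). Camera axes: x right, y up, looking along -z (the intrinsics and any distortion apply to the point x, -y, -z); pixel columns grow to the right and rows downward; lengths in mm; the calibration is good to about 2 mm. A picture is of the moment at which its call begins: read the wrist's pose just before it. camera_params takes no time and is no camera call.
- env.job_done(): hands the job in, once; it reports no verdict.
The state is a dict: "time_s": time; "qpos": joint angles; "qvel": joint speeds; "effort": joint torques, N m; "ee_pos": TCP position; "ee_rot": TCP orientation; "force": force on the tool from outside, world axes, zero at the start; "torque": the same for the moment, N m; "gripper_width": finger opening in mm.
Only numpy, scipy, OpenCV 4.12 (cv2) and the standard library are available. Lean on these libraries where they do the work, as an engineer would, in place of code of your own. Each camera call takes 0.05 s, during which the arm holds its last target. There are 200 camera calls.

TASK

Open the small cupboard on the freezer. First move the green-and-white food tin with the gold top that stands in front of it, upright, right out of the path of the door, so that the door will not touch it. Then reach through the gap behind the door's top edge, press the orange safety catch down and keep it down while you swing the door open until it stands roughly square to the cupboard; leave the tin standing and everything else in and around the cupboard where it is.

Things in the scene. Friction and masses are not known exactly. Their poses are not given: they have to be found in the camera images.
- cupboard: fixed wooden cupboard, 140 mm deep (x), 200 wide (y), 180 tall (z). Origin: centre of its underside, on the work surface; x points from front to back, y to the left as the robot sees it, z up. The whole front is the door, hinged on the left (+y). Front edge of its top board at x = -0.070 here
- door (a joint): door angle, rad: 0 shut, 1.57 square, stop 1.75; the free right edge swings to the robot. Starts ajar (0.33 to 0.37), light friction, stays where left. The catch stops it at about 0.41 unless held down; past about 0.53 the catch has passed and may be let go
- door_hinge (a point): on the upright hinge axis at the door's top edge (180 mm up). Frame turns with the door: -y along the door to its free edge, +x from the inner face to the inside, z up. Grey panel 188 mm long from the axis, 14 mm thick (inner face x = 0, outer x = -0.014, flat steel edge pull to x = -0.019), 10 to 180 mm over the surface
- door_corner (a point): upper corner of the door's inner face at its free edge (188 mm from the hinge axis, 180 mm over the surface)
- catch_pad (a point): where to press, on top of the orange catch: 140 mm from the hinge axis, 20 mm behind the door's inner face, 28 mm below the top edges (152 mm up at rest). The catch is a flat tongue on the door, 40 mm wide, 78 mm long into the cupboard, its pin hooked behind a tab there. With the door ajar 45 to 55 mm of it lie open from above, before the cupboard's top
- catch (a joint): how far the catch is pressed straight down, m: 0 at rest, at most 0.014; sprung (about 3 N at first, 7 N fully down). The door passes when it is down by 0.010 or more
- tin_mid (a point): loose food tin, green-and-white label, gold top, 57 mm across, 72 mm tall, 0.18 kg: its centre, half-way up (36 mm over the surface). It starts standing in the sweep of the door
- jar: loose bystander, the glass honey jar (71 mm wide, 110 mm tall); origin under its centre. To be left alone
- mug: loose bystander, the green and white mug (65 mm wide, 55 mm tall) on the freezer lid to the left; origin under its centre. To be left alone
- caddy: loose bystander, the bamboo box with sugar sticks (60 by 68 mm, 92 mm tall); origin under its centre. To be left alone
- kitchen_timer: loose bystander, the red and white kitchen timer (62 mm wide, 38 mm tall) standing on top of the cupboard, towards its back; origin under its centre. To be left alone
- flask: loose, standing inside the cupboard behind the door: the small black flask (57 mm wide, 74 mm tall); origin under its centre. To be left alone
- spice: loose, standing inside the cupboard behind the door: the spice jar with a gold lid (42 mm wide, 106 mm tall); origin under its centre. To be left alone
Mind the look-alikes: they are no part of the job. What is meant by the part that bears tin_mid is not blue, and is the smaller of those in its own colour.

How it is judged:
By the outcome, as a careful person would: the job done as asked, in the order asked, and still so for the second after the job is handed in, with the robot touching nothing.
It also fails if it takes over 54 s, if anything falls off the work surface, if the arm or the gripper's body presses on something with over 40 N, if the wrist force passes 120 N, or if a joint passes its speed limit or range.

## Working session

There is one attempt and no reset: what is moved stays moved. The work goes in short steps, Python scripts to look and compute and a shell command to move; the robot and the scene stay as the last step left them, time stands still between calls to the robot, and variables do not carry over. Pictures are saved under pics/ and viewed, about 8 in all and at most 12, crops included, and the job is handed in when it is done.

```bash
ls; mkdir -p pics
cat > h.py <<'E'
from workcell import env
import numpy as np, cv2
from scipy.spatial.transform import Rotation as Ro
def cam(n):
    p=env.camera_params(n);K=np.array(p["camera_matrix"])
    if n=="wrist":
        s=env.state();T=np.eye(4);T[:3,:3]=Ro.from_euler('xyz',s["ee_rot"],degrees=True).as_matrix();T[:3,3]=s["ee_pos"]
        T=T@np.array(p["hand_eye"])
    else: T=np.array(p["cam_to_world"])
    return K,T,p
def grab(n,f=None):
    K,T,p=cam(n);im,d=env.grab_frame(n)
    np.savez(f"pics/{f or n}.npz",im=im,d=d,K=K,T=T)
    cv2.imwrite(f"pics/{f or n}.png",im);return im,d,K,T
def load(f):
    z=np.load(f"pics/{f}.npz");return z["im"],z["d"],z["K"],z["T"]
def onz(K,T,u,v,z):
    r=T[:3,:3]@np.array([(u-K[0,2])/K[0,0],-(v-K[1,2])/K[1,1],-1]);o=T[:3,3]
    return o+r*(z-o[2])/r[2]
def pt(K,T,d,u,v):
    D=d[v,u];return (T@np.array([(u-K[0,2])/K[0,0]*D,-(v-K[1,2])/K[1,1]*D,-D,1]))[:3]
def cloud(K,T,d):
    v,u=np.mgrid[:d.shape[0],:d.shape[1]]
    P=np.stack([(u-K[0,2])/K[0,0]*d,-(v-K[1,2])/K[1,1]*d,-d],-1)
    return P@T[:3,:3].T+T[:3,3]
E
python3 - <<'E'
from h import *
for n in("side","top"):
    im,d,K,T=grab(n);print(n,K.round(1).tolist(),T.round(2).tolist(),[k for k in cam(n)[2]])
print(env.state())
a=cv2.imread("pics/top.png");b=cv2.imread("pics/side.png")
E
```

```text
pics
side [[375.9, 0.0, 319.4], [0.0, 375.9, 200.8], [0.0, 0.0, 1.0]] [[-0.33, 0.57, -0.75, 8.13], [-0.94, -0.19, 0.27, 361.03], [0.02, 0.8, 0.6, 630.97], [0.0, 0.0, 0.0, 1.0]] ['camera_matrix', 'cam_to_world']
top [[436.9, 0.0, 315.4], [0.0, 436.9, 195.7], [0.0, 0.0, 1.0]] [[-0.36, 0.74, -0.57, 96.03], [-0.93, -0.27, 0.23, 308.62], [0.02, 0.62, 0.79, 826.8], [0.0, 0.0, 0.0, 1.0]] ['camera_matrix', 'cam_to_world']
{'time_s': 0.1, 'qpos': array([-7.22513768e+01,  1.83469227e+01,  8.96986099e+01, -3.13565731e-03,
        7.20422705e+01, -1.14589136e+00]), 'qvel': array([ 0.05663395, -0.03068944, -0.15468044, -0.03038894,  0.03032171,
        0.1343572 ]), 'effort': array([-2.09983837e-04, -4.13335884e+01, -2.32511991e+01,  7.28855375e-02,
        4.21526260e-02, -4.96764562e-05]), 'ee_pos': array([ 186.05159346, -543.60591136,  213.2203832 ]), 'ee_rot': array([ 1.79998775e+02,  8.78451790e-02, -7.11045173e+01]), 'force': array([-0.09397097, -0.52307245, -0.46736558]), 'torque': array([-0.00215092,  0.03574565,  0.01144989]), 'gripper_width': 90.97109454789302}
```

View pics/top.png

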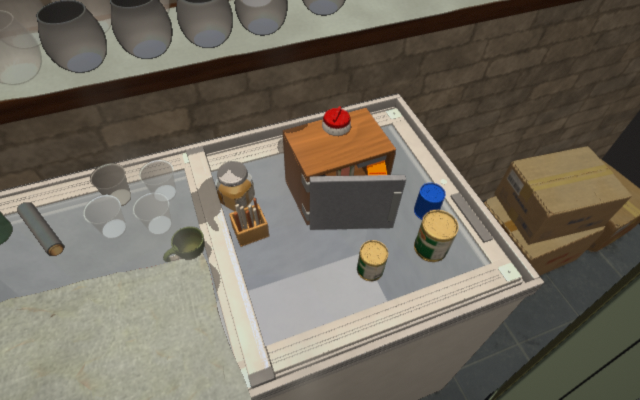

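View pics/side.png

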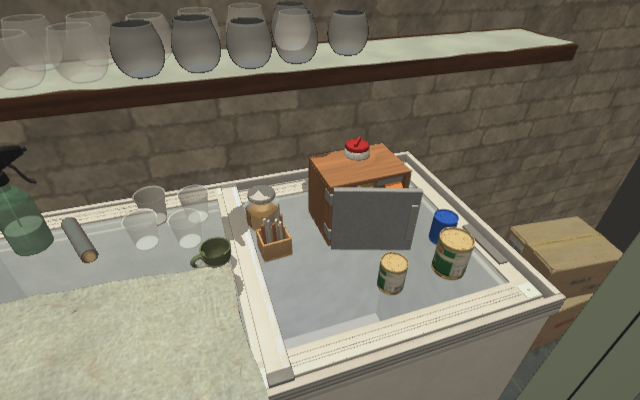

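The pictures show three tin candidates. In the top view they are small green at (372,260), large green at (436,236) and blue at (430,200). The small green one fits: it is not blue and is the smaller of the two green ones. The door is grey, its edge running from (312,178) to (403,178) in the top view. The orange catch is at (376,170).

Run:
```python
from h import *
def runs(n,pts):
    im,d,K,T=load(n);C=cloud(K,T,d)
    for k,(u,v) in pts.items():print(n,k,C[v,u].round(0))
    return C,im,d,K,T
C,im,d,K,T=runs("top",dict(floor=(330,310),floor2=(280,200),rimfront=(350,340),rimR=(450,175),rimL=(225,270),tin=(372,248),big=(437,218),blue=(430,189),doorTL=(315,181),doorTR=(399,181),doorBL=(313,226),doorBR=(391,227),ctopFL=(303,178),ctopBL=(287,135),ctopBR=(378,114),ctopFR=(390,149),catch=(376,170),caddy=(250,222),jar=(233,170),timer=(337,118),lip=(402,182)))
m=(C[...,2]>63)&(C[...,2]<85)
hsv=cv2.cvtColor(im,cv2.COLOR_BGR2HSV)
for nm,(x0,x1,y0,y1) in dict(tin=(355,390,240,260),big=(415,460,208,240)).items():
    s=C[y0:y1,x0:x1].reshape(-1,3);zt=np.percentile(s[:,2],90);q=s[abs(s[:,2]-zt)<6];print(nm,zt,q.min(0),q.max(0),(q.min(0)+q.max(0))/2)
# orange
o=cv2.inRange(hsv,(5,180,150),(18,255,255));ys,xs=np.nonzero(o);print("orange",len(xs),xs.min(),xs.max(),ys.min(),ys.max());q=C[ys,xs];print(q.min(0),q.max(0),np.median(q,0))
# door plane, pts
s=C[190:222,320:390].reshape(-1,3);c=s.mean(0);n=np.linalg.svd(s-c)[2][2];print("door n",n,c,np.abs((s-c)@n).max())
# cupboard top plane extents
from cv2 import minAreaRect
q=C[(abs(C[...,2]-180)<5)].astype(np.float32);q=q[(q[:,0]>300)&(q[:,0]<1000)];r=minAreaRect(q[:,:2]);print(r,cv2.boxPoints(r))
C2,*_=runs("side",dict(tin=(393,260),doorTL=(333,192),doorTR=(416,192),catch=(400,184),wallshelf=(560,50)))
a=cv2.resize(im[150:290,290:490],None,fx=4,fy=4,interpolation=cv2.INTER_CUBIC);cv2.imwrite("pics/crop1.png",a)
```

```text
top floor [415. 141.   2.]
top floor2 [712. 148.   1.]
top rimfront [344. 130.   8.]
top rimR [ 631. -267.   14.]
top rimL [559. 315.  30.]
top tin [481.  26.  70.]
top big [ 489. -124.   90.]
top blue [ 573. -162.   71.]
top doorTL [600. 105. 180.]
top doorTR [545. -49. 177.]
top doorBL [600. 107.  26.]
top doorBR [542. -58.  16.]
top ctopFL [632. 118. 158.]
top ctopBL [738. 115. 180.]
top ctopBR [ 905. -205.    4.]
top ctopFR [627. -71. 179.]
top catch [605. -32. 152.]
top caddy [638. 237.  55.]
top jar [744. 239. 112.]
top timer [719.  11. 211.]
top lip [545. -57. 171.]
tin 71.50554841881309 [447.17440429  -0.80878671  66.19744751] [500.14569475  55.72444418  74.65554392] [473.66004952  27.45782873  70.42649572]
big 91.94968269672579 [ 435.68629124 -157.71382645   86.07415795] [508.30940621 -84.11434557  96.20355346] [ 471.99784872 -120.91408601   91.13885571]
orange 220 324 386 113 174
[ 96.02524367 -61.02331049 148.6695258 ] [744.48972221 308.62314547 826.80499763] [607.2511803  -35.69327588 152.63738079]
door n [-0.82971389  0.29737802 -0.47237821] [570.46775355  26.85918488 100.00566161] 134.11778509590795Traceback (most recent call last):
  File "<stdin>", line 17, in <module>
cv2.error: OpenCV(4.12.0) /io/opencv/modules/imgproc/src/convhull.cpp:143: error: (-215:Assertion failed) total >= 0 && (depth == CV_32F || depth == CV_32S) in function 'convexHull'
```

Run:
```python
from h import *
for n,tinb,door in(("top",(352,392,238,282),(318,390,188,220)),("side",(376,410,250,296),(340,405,200,240))):
    im,d,K,T=load(n);C=cloud(K,T,d)
    x0,x1,y0,y1=tinb;s=C[y0:y1,x0:x1].reshape(-1,3);q=s[(s[:,2]>65)&(s[:,2]<80)];print(n,"tintop z",np.median(q[:,2]),"ctr",cv2.minEnclosingCircle(np.ascontiguousarray(q[:,:2],dtype=np.float32)))
    x0,x1,y0,y1=door;s=C[y0:y1,x0:x1].reshape(-1,3);s=s[d[y0:y1,x0:x1].ravel()>0]
    f=cv2.fitLine(np.ascontiguousarray(s[:,:2],dtype=np.float32),cv2.DIST_HUBER,0,.01,.01).ravel();print("door line",f,"ang from -y",np.degrees(np.arctan2(f[0],f[1])))
    a=(C[...,2]>155)&(C[...,2]<184)&(C[...,0]>500)&(C[...,0]<790)&(C[...,1]>-110)&(C[...,1]<150)
    q=C[a&(C[...,2]>176)];t=q[q[:,0]>645];r=cv2.minAreaRect(np.ascontiguousarray(t[:,:2],dtype=np.float32));print("top z",np.median(t[:,2]),r,cv2.boxPoints(r).round(0).tolist())
    hsv=cv2.cvtColor(im,cv2.COLOR_BGR2HSV);o=cv2.inRange(hsv,(5,180,150),(18,255,255))>0
    q=C[o&(abs(C[...,2]-152)<6)];print("catch",len(q),q.min(0),q.max(0))
    # obstacles in front area
    g=(C[...,0]>330)&(C[...,0]<900)&(abs(C[...,1])<330)
im,*_=load("top");cv2.imwrite("pics/crop1.png",cv2.resize(im[110:290,290:490],None,fx=3,fy=3,interpolation=cv2.INTER_CUBIC))
```

```text
top tintop z 69.82161342498807 ctr ((471.065673828125, 27.569875717163086), 29.393936157226562)
door line [3.2324862e-01 9.4631410e-01 5.7326434e+02 2.8935108e+01] ang from -y 18.8595
top z 180.4512512343308 ((701.9275512695312, 18.73249053955078), (117.9983901977539, 200.60360717773438), 1.3455158472061157) [[641.0, 118.0], [645.0, -83.0], [763.0, -80.0], [759.0, 120.0]]
catch 213 [588.44058848 -61.02331049 148.6695258 ] [624.69633881 -11.54167823 155.48026332]
side tintop z 71.17470279426914 ctr ((468.91448974609375, 27.8245792388916), 29.401844024658203)
door line [3.2165125e-01 9.4685823e-01 5.7316443e+02 3.1173454e+01] ang from -y 18.762814
top z 182.1445041150526 ((701.8029174804688, 19.620025634765625), (116.74993133544922, 200.70309448242188), 1.026853084564209) [[642.0, 119.0], [645.0, -82.0], [762.0, -80.0], [758.0, 121.0]]
catch 10 [617.39494567 -51.67515261 153.04076453] [621.73166161 -21.69743789 155.38269955]
```

View pics/crop1.png

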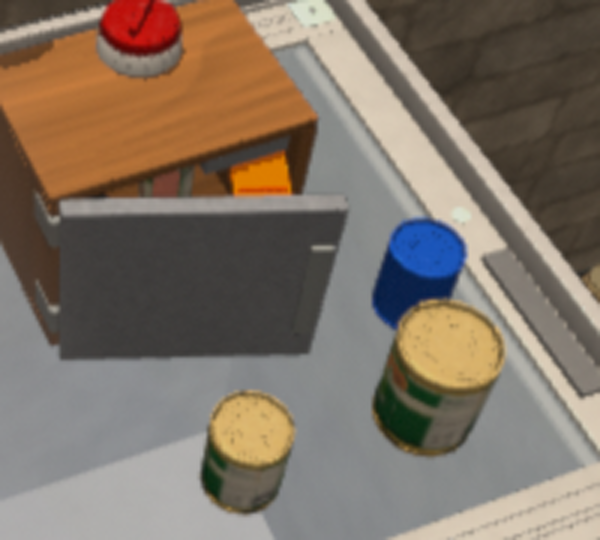

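The crop confirms it: the small green-and-white tin with the gold top is in front of the door, with the larger one and the blue one to its right. The tin is at about (470,27.5) with its top at 71. The door is at about 0.35 rad, with the hinge near (617,114). First move: travel high and turn.

```bash
python3 -m pendant '[{"xyz":[-0.028,-0.0285,0],"roll":-9,"jaw":0},{"xyz":[-0.056,-0.057,0],"roll":-18,"jaw":0},{"xyz":[-0.084,-0.0855,0],"roll":-27,"jaw":0},{"xyz":[-0.112,-0.114,0],"roll":-36,"jaw":0},{"xyz":[-0.14,-0.1425,0],"roll":-45,"jaw":0},{"xyz":[-0.168,-0.171,0],"roll":-54,"jaw":0},{"xyz":[-0.196,-0.1995,0],"roll":-63,"jaw":0},{"xyz":[-0.224,-0.228,0],"roll":-71,"jaw":0}]' 20
python3 - <<'E'
from h import *
im,d,K,T=load("top");C=cloud(K,T,d)
for y in(-30,20,60,220):
    m=(abs(C[...,1]-y)<4)&(d>0);q=C[m]
    print(y,[(x,np.round(np.median(q[abs(q[:,0]-x)<5][:,2]),0) if (abs(q[:,0]-x)<5).any() else None) for x in range(300,480,15)])
E
```

```text
time_s: 1.1
ee_pos: [329.6, -256.9, 213.7]
ee_rot: [-180.0, 0.0, 0.2]
force: [0.3, 0.6, 0.2]
gripper_width: 91.2
-30 [(300, None), (315, np.float64(-209.0)), (330, np.float64(4.0)), (345, np.float64(6.0)), (360, np.float64(7.0)), (375, np.float64(7.0)), (390, np.float64(5.0)), (405, np.float64(0.0)), (420, np.float64(1.0)), (435, np.float64(0.0)), (450, np.float64(0.0)), (465, np.float64(1.0))]
20 [(300, None), (315, np.float64(-184.0)), (330, np.float64(3.0)), (345, np.float64(6.0)), (360, np.float64(7.0)), (375, np.float64(5.0)), (390, np.float64(6.0)), (405, np.float64(1.0)), (420, np.float64(1.0)), (435, np.float64(1.0)), (450, np.float64(69.0)), (465, np.float64(69.0))]
60 [(300, None), (315, np.float64(-161.0)), (330, np.float64(3.0)), (345, np.float64(6.0)), (360, np.float64(7.0)), (375, np.float64(6.0)), (390, np.float64(5.0)), (405, np.float64(1.0)), (420, np.float64(1.0)), (435, np.float64(-0.0)), (450, np.float64(0.0)), (465, np.float64(1.0))]
220 [(300, None), (315, np.float64(-68.0)), (330, np.float64(4.0)), (345, np.float64(6.0)), (360, np.float64(6.0)), (375, np.float64(6.0)), (390, np.float64(6.0)), (405, np.float64(1.0)), (420, np.float64(1.0)), (435, np.float64(1.0)), (450, np.float64(0.0)), (465, np.float64(1.0))]
```

```bash
python3 -m pendant '[{"xyz":[0.018,-0.036,0],"roll":-9,"jaw":0},{"xyz":[0.035,-0.071,0],"roll":-18,"jaw":0},{"xyz":[0.053,-0.107,0],"roll":-27,"jaw":0},{"xyz":[0.07,-0.142,0],"roll":-36,"jaw":0},{"xyz":[0.088,-0.178,0.005],"roll":-45,"jaw":0},{"xyz":[0.105,-0.213,0.01],"roll":-54,"jaw":0},{"xyz":[0.123,-0.249,0.015],"roll":-63,"jaw":0},{"xyz":[0.14,-0.284,0.02],"roll":-71,"jaw":0}]'
python3 - <<'E'
from h import *
im,d,K,T=load("top");C=cloud(K,T,d)
q=C[(abs(C[...,0]-465)<5)&(d>0)];print([(y,np.round(np.median(q[abs(q[:,1]-y)<6][:,2])) if (abs(q[:,1]-y)<6).any() else None) for y in range(60,340,20)])
im,d,K,T=grab("wrist","w1");C=cloud(K,T,d);q=C[(abs(C[...,2]-71)<6)&(d>0)];q=q[np.hypot(q[:,0]-470,q[:,1]-27)<45]
print(len(q), cv2.minEnclosingCircle(np.ascontiguousarray(q[:,:2],dtype=np.float32)) if len(q) else 0, env.state()["ee_pos"],env.state()["ee_rot"])
E
```

```text
time_s: 2.1
ee_pos: [470.1, 26.7, 193.5]
ee_rot: [-180.0, 0.0, 71.2]
force: [0.3, -0.2, -0.1]
gripper_width: 90.9
[(60, np.float64(23.0)), (80, np.float64(1.0)), (100, np.float64(0.0)), (120, np.float64(1.0)), (140, np.float64(1.0)), (160, np.float64(1.0)), (180, np.float64(1.0)), (200, np.float64(1.0)), (220, np.float64(1.0)), (240, np.float64(0.0)), (260, np.float64(1.0)), (280, np.float64(1.0)), (300, np.float64(29.0)), (320, np.float64(29.0))]
2966 ((469.4975280761719, 28.93318748474121), 28.577472686767578) [471.97749268  30.18305294 192.84914822] [-179.97436629   -0.19280355   71.43432559]
```

View pics/w1.png

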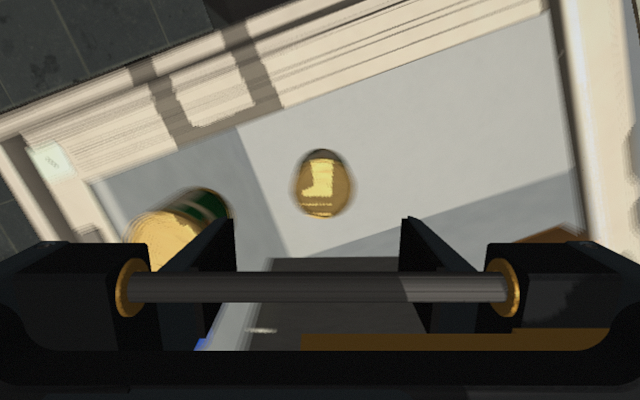

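The wrist view shows the tin's gold top centred between the fingers at (323,183). It measures (469.5,28.9), which agrees with the fixed cameras. Descending to grasp.

```bash
python3 -m pendant '[{"xyz":[0,0,0.04],"roll":0,"jaw":0},{"xyz":[0,0,0.085],"roll":0,"jaw":0},{"xyz":[0,0,0.125],"roll":0,"jaw":0},{"xyz":[0,0,0.15],"roll":0,"jaw":0},{"xyz":[0,0,0.165],"roll":0,"jaw":0},{"xyz":[0,0,0.173],"roll":0,"jaw":0},{"xyz":[0,0,0.173],"roll":0,"jaw":0},{"xyz":[0,0,0.173],"roll":0,"jaw":0}]' 20
python3 -m pendant '[{"xyz":[0,0,0],"roll":0,"jaw":0.3},{"xyz":[0,0,0],"roll":0,"jaw":0.45},{"xyz":[0,0,0],"roll":0,"jaw":0.6},{"xyz":[0,0,0],"roll":0,"jaw":0.6},{"xyz":[0,0,0],"roll":0,"jaw":0.6},{"xyz":[0,0,0],"roll":0,"jaw":0.6},{"xyz":[0,0,-0.01],"roll":0,"jaw":0.6},{"xyz":[0,0,-0.02],"roll":0,"jaw":0.6}]' 20
```

```text
time_s: 3.15
ee_pos: [470.4, 25.5, 21.5]
ee_rot: [179.9, -0.0, 70.9]
force: [0.1, -0.2, 1.0]
gripper_width: 91.6
time_s: 4.15
ee_pos: [469.5, 25.3, 41.3]
ee_rot: [-179.9, 0.0, 70.9]
force: [-0.7, -0.5, -2.1]
gripper_width: 57.3
```

```bash
python3 -m pendant '[{"xyz":[0.01,-0.004,-0.01],"roll":0,"jaw":0.6},{"xyz":[0.035,-0.014,-0.01],"roll":0,"jaw":0.6},{"xyz":[0.07,-0.028,-0.01],"roll":0,"jaw":0.6},{"xyz":[0.105,-0.042,-0.01],"roll":0,"jaw":0.6},{"xyz":[0.14,-0.056,-0.01],"roll":0,"jaw":0.6},{"xyz":[0.168,-0.068,-0.01],"roll":0,"jaw":0.6},{"xyz":[0.182,-0.073,-0.01],"roll":0,"jaw":0.6},{"xyz":[0.186,-0.075,-0.01],"roll":0,"jaw":0.6}]' 20
python3 -m pendant '[{"xyz":[0,0,0],"roll":0,"jaw":0.6},{"xyz":[0,0,0.01],"roll":0,"jaw":0.6},{"xyz":[0,0,0.02],"roll":0,"jaw":0.6},{"xyz":[0,0,0.025],"roll":0,"jaw":0.6},{"xyz":[0,0,0.028],"roll":0,"jaw":0.6},{"xyz":[0,0,0.029],"roll":0,"jaw":0.6},{"xyz":[0,0,0.0295],"roll":0,"jaw":0.6},{"xyz":[0,0,0.0295],"roll":0,"jaw":0.6}]' 20
```

```text
time_s: 5.15
ee_pos: [459.8, 226.4, 51.1]
ee_rot: [180.0, 0.0, 71.0]
force: [0.5, -0.0, -2.2]
gripper_width: 56.9
time_s: 6.15
ee_pos: [460.0, 225.9, 21.6]
ee_rot: [180.0, -0.0, 70.9]
force: [0.6, 0.5, -1.5]
gripper_width: 57.0
```

```bash
python3 -m pendant '[{"xyz":[0,0,0.0005],"roll":0,"jaw":0.6},{"xyz":[0,0,0.001],"roll":0,"jaw":0.6},{"xyz":[0,0,0.001],"roll":0,"jaw":0.4},{"xyz":[0,0,0.001],"roll":0,"jaw":0.3},{"xyz":[0,0,0.001],"roll":0,"jaw":0.1},{"xyz":[0,0,0.001],"roll":0,"jaw":0},{"xyz":[0,0,0.001],"roll":0,"jaw":0},{"xyz":[0,0,0.001],"roll":0,"jaw":0}]' 10
python3 -m pendant '[{"xyz":[0,0,-0.02],"roll":0,"jaw":0},{"xyz":[0,0,-0.05],"roll":0,"jaw":0},{"xyz":[0,0,-0.09],"roll":0,"jaw":0},{"xyz":[0,0,-0.13],"roll":0,"jaw":0},{"xyz":[0,0,-0.17],"roll":0,"jaw":0.3},{"xyz":[0,0,-0.195],"roll":0,"jaw":0.6},{"xyz":[0,0,-0.205],"roll":0,"jaw":1},{"xyz":[0,0,-0.21],"roll":0,"jaw":1}]' 10
python3 - <<'E'
from h import *
im,d,K,T=grab("top","top2");C=cloud(K,T,d);q=C[(abs(C[...,2]-71)<6)&(d>0)];q=q[np.hypot(q[:,0]-460,q[:,1]-225)<60]
print(len(q), cv2.minEnclosingCircle(np.ascontiguousarray(q[:,:2],dtype=np.float32)) if len(q) else 0)
m=(C[...,2]>40)&(C[...,2]<160)&(C[...,0]<612)&(C[...,0]>535)&(C[...,1]>-60)&(C[...,1]<95)&(d>0)
f=cv2.fitLine(np.ascontiguousarray(C[m][:,:2],dtype=np.float32),cv2.DIST_HUBER,0,.01,.01).ravel();print(m.sum(),f)
E
```

```text
time_s: 7.15
ee_pos: [459.9, 225.8, 20.4]
ee_rot: [180.0, 0.0, 70.9]
force: [0.4, 0.1, -0.3]
gripper_width: 90.9
time_s: 8.15
ee_pos: [459.7, 225.6, 230.1]
ee_rot: [-180.0, 0.0, 70.9]
force: [0.2, 0.2, 1.5]
gripper_width: 54.2
690 ((459.7048034667969, 225.2718963623047), 29.0574951171875)
2253 [3.2773197e-01 9.4477075e-01 5.6484576e+02 4.4092507e+00]
```

View pics/top2.png

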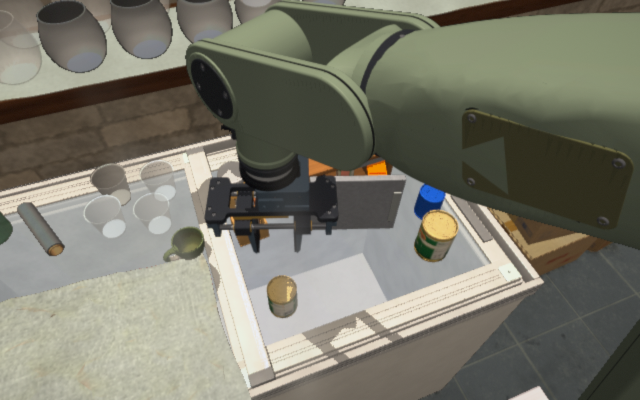

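The tin stands upright at top-view pixel (282,295), which is (460,225) and well clear of the sweep. The door hasn't moved. Moving shut fingers above the catch.

```bash
python3 -m pendant '[{"xyz":[-0.015,0.016,0],"roll":0,"jaw":1},{"xyz":[-0.045,0.048,0],"roll":0,"jaw":1},{"xyz":[-0.08,0.085,0],"roll":0,"jaw":1},{"xyz":[-0.115,0.122,0],"roll":0,"jaw":1},{"xyz":[-0.15,0.159,0],"roll":0,"jaw":1},{"xyz":[-0.178,0.188,0],"roll":0,"jaw":1},{"xyz":[-0.192,0.203,0],"roll":0,"jaw":1},{"xyz":[-0.196,0.208,0],"roll":0,"jaw":1}]' 10
python3 -m pendant '[{"xyz":[0,0,0],"roll":0,"jaw":1},{"xyz":[0,0,0],"roll":0,"jaw":1},{"xyz":[0,0,0],"roll":0,"jaw":1},{"xyz":[0,0,0],"roll":0,"jaw":1},{"xyz":[0,0,0.01],"roll":0,"jaw":1},{"xyz":[0,0,0.02],"roll":0,"jaw":1},{"xyz":[0,0,0.03],"roll":0,"jaw":1},{"xyz":[0,0,0.03],"roll":0,"jaw":1}]' 10
python3 - <<'E'
from h import *
s=env.state();print(s["ee_pos"],s["gripper_width"])
im,d,K,T=grab("wrist","w2");C=cloud(K,T,d)
hsv=cv2.cvtColor(im,cv2.COLOR_BGR2HSV);o=(cv2.inRange(hsv,(5,170,120),(18,255,255))>0)&(abs(C[...,2]-152)<8)&(d>0);q=C[o]
if len(q):print(len(q),cv2.minAreaRect(np.ascontiguousarray(q[:,:2],dtype=np.float32)),np.median(q,0))
q=C[(abs(C[...,2]-180)<5)&(d>0)];print(len(q));w=q[q[:,0]<615]
if len(w):print(cv2.minAreaRect(np.ascontiguousarray(w[:,:2],dtype=np.float32)))
E
```

```text
time_s: 9.2
ee_pos: [592.2, -27.8, 229.4]
ee_rot: [-179.9, 0.0, 70.8]
force: [-0.1, 0.4, 0.4]
gripper_width: 0.6
time_s: 10.2
ee_pos: [591.6, -27.5, 199.0]
ee_rot: [-179.9, 0.0, 70.9]
force: [0.8, -0.2, 0.7]
gripper_width: 0.8
[591.59660899 -27.48000106 199.01919102] 0.8273159020528859
1131 ((598.7495727539062, -29.693832397460938), (39.763057708740234, 47.9953498840332), 70.8074951171875) [585.11731126 -28.80417708 151.84571196]
21544
((577.401611328125, 25.77288055419922), (188.2508544921875, 14.4923734664917), 71.28889465332031)
```

View pics/w2.png

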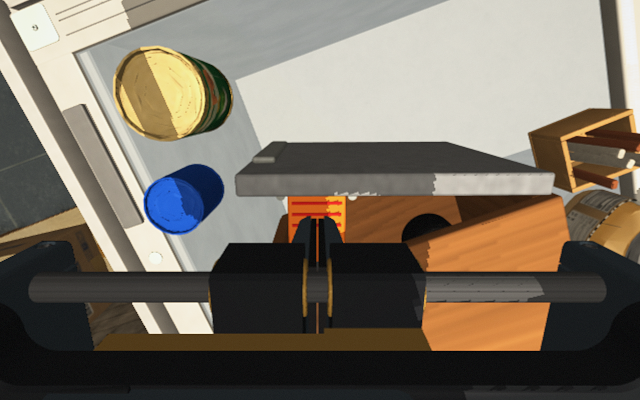

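The wrist view shows the shut fingertips over the orange tongue at (315,210). They are behind the door's top edge and clear of the cupboard's front board. Refined hinge (614,112.6), catch top 151.8. Pressing about 12 mm.

```bash
python3 -m pendant '[{"xyz":[0,0,0.012],"roll":0,"jaw":1},{"xyz":[0,0,0.024],"roll":0,"jaw":1},{"xyz":[0,0,0.034],"roll":0,"jaw":1},{"xyz":[0,0,0.042],"roll":0,"jaw":1},{"xyz":[0,0,0.049],"roll":0,"jaw":1},{"xyz":[0,0,0.054],"roll":0,"jaw":1},{"xyz":[0,0,0.0575],"roll":0,"jaw":1},{"xyz":[0,0,0.0595],"roll":0,"jaw":1}]' 10
python3 - <<'E'
from h import *
s=env.state();print(s["ee_pos"],s["force"],s["ee_rot"])
# plan: pose on arc at door angle change a: 16mm from inner face (contact) => commanded 15 beyond
H=np.array([614,112.6]);x0=np.array([592,-27.5])
y=np.radians(70.9);tx=np.array([np.cos(y),np.sin(y)]);ty=np.array([np.sin(y),-np.cos(y)])
for a in list(range(0,73,4)):
    th=np.radians(71.0-a);al=np.array([np.cos(th),np.sin(th)]);nrm=np.array([np.sin(th),-np.cos(th)])
    off=24-min(a,4)*2
    p=H-140*al+off*nrm;dl=p-(H-140*np.array([np.cos(np.radians(71.)),np.sin(np.radians(71.))])+24*np.array([np.sin(np.radians(71.)),-np.cos(np.radians(71.))]))
    print(a,p.round(1),(tx@dl/1000).round(4),(ty@dl/1000).round(4))
E
```

```text
time_s: 11.25
ee_pos: [592.6, -27.6, 141.5]
ee_rot: [179.9, -0.0, 70.9]
force: [-0.8, 0.8, 5.5]
gripper_width: 0.3
[592.64028982 -27.56630747 141.53354653] [-0.79421237  0.84192947  5.49723875] [ 1.79929004e+02 -8.42689000e-03  7.09020844e+01]
0 [591.1 -27.6] 0.0 0.0
4 [574.  -22.5] -0.0008 -0.0178
8 [564.7 -19.4] -0.0009 -0.0276
12 [555.6 -15.6] -0.0003 -0.0375
16 [546.8 -11.3] 0.0009 -0.0472
20 [538.3  -6.3] 0.0029 -0.0569
24 [530.2  -0.7] 0.0055 -0.0663
28 [522.5   5.4] 0.0087 -0.0756
32 [515.3  12.1] 0.0126 -0.0846
36 [508.5  19.2] 0.0172 -0.0934
40 [502.2  26.8] 0.0223 -0.1018
44 [496.5  34.8] 0.028 -0.1098
48 [491.4  43.2] 0.0342 -0.1174
52 [486.8  51.9] 0.041 -0.1245
56 [482.9  60.9] 0.0482 -0.1312
60 [479.6  70.2] 0.0559 -0.1373
64 [477.   79.7] 0.064 -0.1429
68 [475.   89.3] 0.0725 -0.1479
72 [473.7  99. ] 0.0813 -0.1523
```

```bash
python3 -m pendant '[{"xyz":[0,0,0.0015],"roll":0,"jaw":1},{"xyz":[-0.0004,-0.009,0.0015],"roll":2,"jaw":1},{"xyz":[-0.0008,-0.018,0.0015],"roll":4,"jaw":1},{"xyz":[-0.0009,-0.0276,0.0015],"roll":8,"jaw":1},{"xyz":[-0.0003,-0.0375,0.0015],"roll":12,"jaw":1},{"xyz":[0.0009,-0.0472,0.0015],"roll":16,"jaw":1},{"xyz":[0.0029,-0.0569,0.0015],"roll":20,"jaw":1},{"xyz":[0.0055,-0.0663,0.0015],"roll":24,"jaw":1}]' 10
python3 - <<'E'
from h import *
s=env.state();print(s["ee_pos"],s["force"])
im,d,K,T=grab("top","top3");C=cloud(K,T,d)
q=C[(abs(C[...,2]-180)<5)&(d>0)];w=q[(q[:,0]<612)&(q[:,0]>400)];print(len(w),cv2.minAreaRect(np.ascontiguousarray(w[:,:2],dtype=np.float32)))
m=(C[...,2]>40)&(C[...,2]<160)&(C[...,0]<605)&(C[...,0]>430)&(C[...,1]>-60)&(C[...,1]<110)&(d>0)
f=cv2.fitLine(np.ascontiguousarray(C[m][:,:2],dtype=np.float32),cv2.DIST_HUBER,0,.01,.01).ravel();print(m.sum(),f,np.degrees(np.arctan2(f[0],f[1])))
E
```

```text
time_s: 12.25
ee_pos: [532.0, -1.3, 140.5]
ee_rot: [179.8, -0.0, 46.8]
force: [-1.0, -1.8, 5.5]
gripper_width: 0.6
[532.01480008  -1.32675814 140.47231933] [-1.00844804 -1.76001946  5.52517622]
746 ((545.685302734375, 47.12592315673828), (187.3994598388672, 25.290821075439453), 44.066043853759766)
2951 [  0.71809953   0.69594043 534.8141      51.009155  ] 45.897793
```

View pics/top3.png

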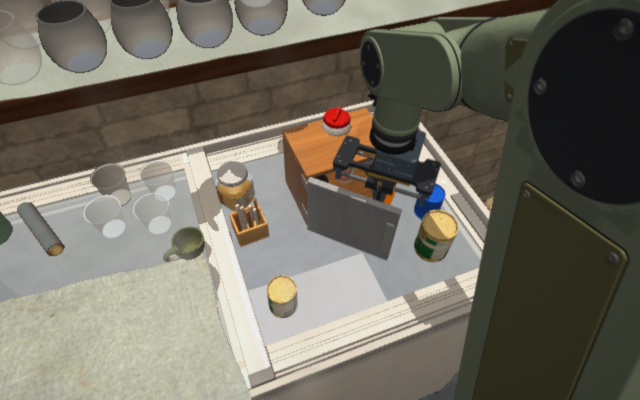

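The door is pushed past the catch to about 47° by the camera, and the tin is untouched at (282,295). Computing the remaining arc.

Run:
```python
from h import *
H=np.array([614,112.6])
P=lambda a:(lambda t:H-140*np.array([np.cos(t),np.sin(t)])+16*np.array([np.sin(t),-np.cos(t)]))(np.radians(71-a))
y=np.radians(46.9);tx=np.array([np.cos(y),np.sin(y)]);ty=np.array([np.sin(y),-np.cos(y)])
for a in list(range(28,73,4))+[67]:
    dl=P(a)-P(24);print(a,a-24,(tx@dl/1000).round(4),(ty@dl/1000).round(4))
```

```text
28 4 -0.0008 -0.0098
32 8 -0.0009 -0.0196
36 12 -0.0003 -0.0295
40 16 0.0009 -0.0392
44 20 0.0029 -0.0489
48 24 0.0055 -0.0583
52 28 0.0088 -0.0676
56 32 0.0127 -0.0766
60 36 0.0172 -0.0854
64 40 0.0223 -0.0938
68 44 0.028 -0.1018
72 48 0.0342 -0.1094
67 43 0.0265 -0.0998
```

```bash
python3 -m pendant '[{"xyz":[-0.0009,-0.0147,0],"roll":6,"jaw":1},{"xyz":[-0.0003,-0.0295,0],"roll":12,"jaw":1},{"xyz":[0.0018,-0.044,0],"roll":18,"jaw":1},{"xyz":[0.0055,-0.0583,0],"roll":24,"jaw":1},{"xyz":[0.0107,-0.072,0],"roll":30,"jaw":1},{"xyz":[0.0172,-0.0854,0],"roll":36,"jaw":1},{"xyz":[0.0223,-0.0938,0],"roll":40,"jaw":1},{"xyz":[0.0245,-0.0972,0],"roll":41.5,"jaw":1}]' 10
python3 - <<'E'
from h import *
im,d,K,T=grab("top","top4");C=cloud(K,T,d);print(env.state()["ee_pos"],env.state()["force"])
q=C[(abs(C[...,2]-179)<5)&(d>0)];q=q[(q[:,0]<610)&(q[:,0]>400)];print(len(q),cv2.minAreaRect(np.ascontiguousarray(q[:,:2],dtype=np.float32)))
m=(C[...,2]>40)&(C[...,2]<165)&(C[...,0]<605)&(C[...,0]>420)&(C[...,1]>80)&(C[...,1]<160)&(d>0)
f=cv2.fitLine(np.ascontiguousarray(C[m][:,:2],dtype=np.float32),cv2.DIST_HUBER,0,.01,.01).ravel();print(m.sum(),f,np.degrees(np.arctan2(f[1],f[0])))
E
```

```text
time_s: 13.3
ee_pos: [477.9, 84.1, 140.4]
ee_rot: [180.0, -0.1, 5.4]
force: [0.4, -1.0, 6.2]
gripper_width: 0.4
[477.85430748  84.41731134 140.34980496] [-0.89143902  1.22082606  6.24659293]
705 ((518.582275390625, 100.42416381835938), (183.2917022705078, 42.42709732055664), 2.074591875076294)
1683 [9.9932045e-01 3.6859900e-02 5.1066745e+02 1.2054692e+02] 2.112395
```

View pics/top4.png

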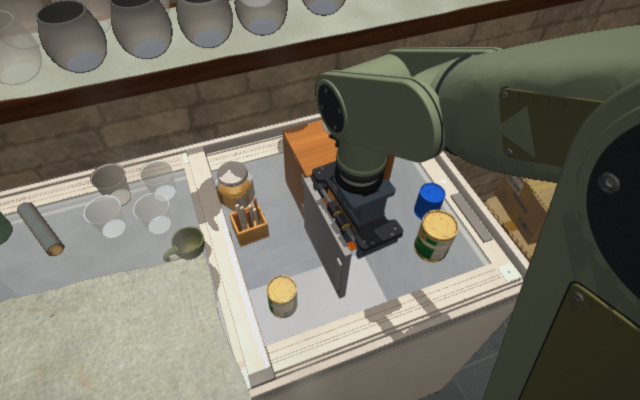

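The door stands nearly parallel to x: 2.1° by the line fit, and the cupboard's own yaw is about 1.1°, so it is roughly 1.55 rad open. Lifting straight off.

```bash
python3 -m pendant '[{"xyz":[0,0,-0.006],"roll":0,"jaw":1},{"xyz":[0,0,-0.014],"roll":0,"jaw":1},{"xyz":[0,0.002,-0.025],"roll":0,"jaw":1},{"xyz":[0,0.004,-0.045],"roll":0,"jaw":1},{"xyz":[0,0.006,-0.075],"roll":0,"jaw":1},{"xyz":[0,0.008,-0.11],"roll":0,"jaw":1},{"xyz":[0,0.01,-0.14],"roll":0,"jaw":1},{"xyz":[0,0.01,-0.15],"roll":0,"jaw":1}]' 10
python3 -m pendant '[{"xyz":[-0.01,0.02,0],"roll":0,"jaw":1},{"xyz":[-0.02,0.06,0],"roll":0,"jaw":1},{"xyz":[-0.03,0.11,0],"roll":0,"jaw":1},{"xyz":[-0.04,0.16,0],"roll":0,"jaw":1},{"xyz":[-0.05,0.21,0],"roll":0,"jaw":1},{"xyz":[-0.06,0.26,0],"roll":0,"jaw":1},{"xyz":[-0.07,0.3,0],"roll":0,"jaw":1},{"xyz":[-0.07,0.32,0],"roll":0,"jaw":1}]' 10
python3 - <<'E'
from h import *
for n in("top","side"):
    im,d,K,T=grab(n,n+"5");C=cloud(K,T,d)
    q=C[(abs(C[...,2]-179)<5)&(d>0)&(C[...,0]<610)&(C[...,0]>400)&(C[...,1]>60)&(C[...,1]<170)];print(len(q),cv2.minAreaRect(np.ascontiguousarray(q[:,:2],dtype=np.float32)))
    q=C[(abs(C[...,2]-71)<6)&(d>0)];q=q[np.hypot(q[:,0]-460,q[:,1]-225)<60];print(cv2.minEnclosingCircle(np.ascontiguousarray(q[:,:2],dtype=np.float32)))
    m=(C[...,2]>40)&(C[...,2]<165)&(C[...,0]<600)&(C[...,0]>420)&(C[...,1]>95)&(C[...,1]<150)&(d>0)
    f=cv2.fitLine(np.ascontiguousarray(C[m][:,:2],dtype=np.float32),cv2.DIST_HUBER,0,.01,.01).ravel();print(f,np.degrees(np.arctan2(f[1],f[0])))
    a=cv2.absdiff(im,cv2.imread(f"pics/{n}.png"))
cv2.imwrite("pics/both.png",np.vstack([cv2.resize(cv2.imread(f"pics/{n}5.png")[100:310,140:540],None,fx=1.4,fy=1.4) for n in("top","side")]))
print(env.state()["force"])
E
```

```text
time_s: 14.35
ee_pos: [478.6, 73.4, 291.1]
ee_rot: [180.0, -0.1, 5.4]
force: [0.1, 0.1, -0.2]
gripper_width: 0.3
time_s: 15.35
ee_pos: [437.5, -252.9, 288.3]
ee_rot: [-179.9, 0.1, 5.3]
force: [-0.1, -0.3, 0.6]
gripper_width: 0.5
708 ((518.422119140625, 114.22924041748047), (182.9227294921875, 14.804937362670898), 1.927453637123108)
((459.8874206542969, 224.6858367919922), 29.00244140625)
[9.9934536e-01 3.6177944e-02 5.0925647e+02 1.2051623e+02] 2.0732958
583 ((517.3441772460938, 114.67920684814453), (183.94195556640625, 15.031316757202148), 2.1160151958465576)
((458.83056640625, 225.1510467529297), 29.407974243164062)
[9.9928689e-01 3.7758049e-02 5.0651300e+02 1.2084708e+02] 2.163891
[ 0.80743426 -0.00306121  0.07101476]
```

View pics/both.png

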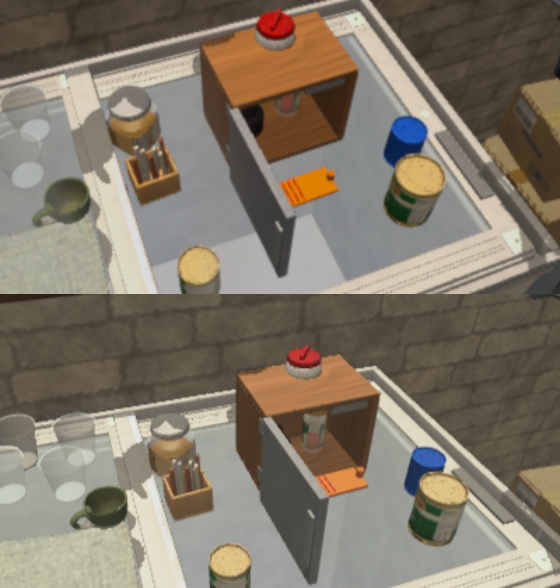

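The door stands square and the tin is upright, at (199,270) in the upper half of this picture. The flask, spice jar, timer, caddy, jar, mug and other tins are in place, and the gripper is clear. Handing in.

```bash
python3 -c "
from workcell import env
print(env.job_done(), env.state()['time_s'])"
```

```text
the job is handed in; nothing more can be done
the job is handed in; nothing more can be done
```

I moved the tin out of the way, then opened the cupboard door and left it standing roughly square. The job is handed in, about 15.5 s into the 54 s allowed.

**Tin:** I lifted the small green-and-white tin and set it down upright at about (460, 225). It is still there in the last pictures, beyond the door's path on the left.

**Door:** I pressed the catch about 11 mm with shut fingers through the gap and kept it down (about 6 N) through the whole swing. Then I lifted straight off.

**Last checks:** Both fixed cameras put the door at about 89° (1.55 rad) to the cupboard, unchanged after release. The arm is clear and touching nothing, with a force reading near zero. By eye, the flask, spice jar, timer, caddy, jar, mug and the other two tins are where they were; I did not measure their positions again.

**Disagreements:**
- **Hinge position:** the fixed cameras and the wrist camera differed by about 3 mm.
- **Door angle:** partway through the swing the door was about 3° further open than planned. I allowed for that in the final angle.

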